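Close up the icing-bottle rack

ROBOT

A 6-joint arm with a two-finger parallel gripper is mounted at the origin on the work surface. World frame = base frame: x ahead of the robot, y to its left, z up, the work surface at z = 0. Lengths are in m, angles in rad, forces in N, time in s.
With the tool pointing down it reaches from about 0.375 to 0.9 m from the base axis. Payload 3.1 kg.
Tool frame: the origin (TCP) lies at the very end of the fingers, on their centre line; the grasp point (between the pads) lies 19 mm behind it; z points along the fingers, y is the direction in which the jaws open and shut (so a half turn about z gives the same grasp; the last joint's range is limited). The gripper opens to 87 mm and grips with 3 to 60 N. Pads are 19 mm wide; open, the fingers measure 117 mm over their backs; the gripper's body (75 mm by 190 mm) begins 51 mm behind the grasp point.
Start: joints at [-1.365, 0.527, 1.433, -0, 1.181, -0.178], TCP at [0.235, -0.579, 0.223] pointing down, gripper open.
Joint ranges: [-3.08, 3.08], [-0.75, 2.2], [0.22, 2.44], [-1.43, 4.57], [0, 2.65], [-2.85, 2.85]. Speed limits (rad/s): [2.79, 2.79, 3.14, 3.14, 3.14, 3.14].

INTERFACE

Orientations are given as a unit quaternion [x, y, z, w].
In Python, from rig import robot, optics gives the robot as it stands.
- The arm moves only by the shell command python3 -m inch 'ROWS' [FORCE]. ROWS is JSON, a list of rows, each an object of numbers: "ax", "ay", "az": the turn, a rotation vector about the tool's x, y, z in rad; "dx", "dy", "dz": the shift along the tool's x, y, z in mm; "gripper": the opening in per cent of the stroke, from 0 (shut) to 100 (fully open). In form: [{"ax": .., "ay": .., "az": .., "dx": .., "dy": .., "dz": .., "gripper": ..}, ...]. A call has 1 to 8 rows; each row shifts and turns the commanded pose from where the row before left it, along the tool's axes as they then stand; what a row does not reach is not made up. A row lasts 1/10 s, in which the tool goes at most 50 mm and 8.59 degrees, less where a joint would pass 70% of its speed; a pose out of reach is approached as far as the arm can. A call with a gripper value outside its range is refused whole. The fingers move at their own pace and stop on an object; FORCE is the grip in N (left out, the last holds). Time passes only in rows, so rows that do not move let the fingers close. It gives the time, the measured TCP pose, the force and the opening at its end, in the units of the state.
- robot.get_obs(): the state, without advancing time (a new reading comes with each control period).
- optics.camera(name): name is "side" or "top" or "wrist"; returns a dict with "img" (384x512x3 uint8, red, green, blue), "depth" (384x512 float32, m along the optical axis (not along the pixel's ray), 0 where there is no reading), "camera_matrix" (3x3 intrinsics, pixels), "position" and "attitude" of the camera in the world. Camera axes: x right, y up, looking along -z (the intrinsics and any distortion apply to the point x, -y, -z); pixel columns grow to the right and rows downward; lengths in m; the calibration is good to about 2 mm. A picture is of the moment at which its call begins.
- robot.hand_in(): hands the job in, once; it reports no verdict.
The state is a dict: "time": time; "q": joint angles; "joint_velocities": joint speeds; "joint_torque": joint torques, N m; "position": TCP position; "tool_rot": TCP orientation; "ft_force": force on the tool from outside, world axes, zero at the start; "moment": the same for the moment, N m; "grip_width": finger opening in m.
Only numpy, scipy, OpenCV 4.12 (cv2) and the standard library are available. Lean on these libraries where they do the work, as an engineer would, in place of code of your own. Each camera call takes 0.05 s, during which the arm holds its last target.

TASK

Close up the icing-bottle rack for the night: first swing its hinged keeper bar shut across the front of the bottles until it clicks into its catch. Then take the loose cap from the bench and press it straight down onto the spout of the one bare bottle until it snaps, and keep pressing it firmly down against its rubber seal: the job finishes while you are still pushing on the cap, not letting go. Leave the other bottles and the baker's tools where they are.

Things in the scene. Friction and masses are not known exactly. Their poses are not given: they have to be found in the camera images.
- rack: Steel bottle rack, screwed to the bench, 282 mm long (its y), 108 mm deep. Origin: under the centre of its bays, on the bench top; x points from the open front to the back rail, y along the row to the hinge end. On its 6 mm floor one loose bottle, with 2 mm of play, stands in each of three bays at y = -72, 0 and +72 mm. End plates 91 mm tall at y = +-112 mm; back rail at x = +36 mm, 82 mm up
- keeper (a joint): Angle of the keeper bar about its upright hinge at the rack's +y front corner: 0 = shut (bar along the rack's front at its x = -40 mm, against its stop), growing as it swings away from the bottles to the front, up to 0.95 rad. It stays where it is left. A sprung ball catch, about 4 N at the knob, begins to rub at 0.07 rad, is at its crest at 0.032 rad and then pulls the bar shut to 0
- keeper_hinge (a point): On the hinge axis of the keeper bar (upright), at the height of the bar's underside, 66 mm above the bench
- keeper_knob (a point): Centre of the top of the keeper bar's knob: an upright black cylinder 16 mm across standing 40 mm tall on the free end of the bar; its top is 122 mm above the bench, 257 mm from the hinge axis. The bar below it is 16 mm tall and 7 mm thick, its top 82 mm above the bench
- bottle: The bare bottle, without a cap: white, loose in one of the three bays, upright, 58 mm across. Origin: centre of its underside, z up. Grey collar 42 mm across up to 110 mm, on it the rubber sealing ring, then a white upright spout 16 mm across with a round top, up to 136 mm above the bottle's underside. Round the spout, 120 mm up, a snap bead in four sprung segments stands out to 25 mm across
- seal: The black rubber sealing ring on the bare bottle's collar, round the foot of the spout, 36 mm across. Origin: centre of its underside; it is 4 mm thick, its top 114 mm above the bottle's underside, and yields about 1 mm for 5 N, at most 2.5 mm
- cap: The loose ribbed grey cap, standing on the bench mouth down: 38 mm across, 34 mm tall, 22 g. Origin: centre of its mouth rim; z up through its closed top. Hollow 26 mm deep, with an inward snap lip 21 mm across at the mouth. Lowered on the spout, its rim meets the bead about 8 mm above the seal; it takes about 11 N, snaps past the bead at 4 mm and lands on the seal
- capped1: A bottle of the same kind with its cap already on, loose in another bay; origin at the centre of its underside; 148 mm tall with its cap. Leave alone
- capped2: The other bottle with its cap already on, the same as capped1. Leave alone
- cutter: Steel ring cutter, 72 mm across, 42 mm tall, on the bench; origin at the centre of its underside. Leave alone
- scraper: Dough scraper lying on the bench: steel blade 85 by 120 mm with a dark wooden handle 18 mm thick along one long edge; origin under the blade's centre. Leave alone
There are look-alikes about, which are no part of the job. What is shaped like the cap but red is not meant.

How it is judged:
By the outcome, as a careful person would: the job done as asked, in the order asked, and still so for the second after the job is handed in, while the arm keeps its last pose, push and grip.
It also fails if it takes over 64 s, if anything falls off the work surface, if the arm or the gripper's body presses on something with over 40 N, if the wrist force passes 120 N, or if a joint passes its speed limit or range.

## Working session

There is one attempt and no reset: what is moved stays moved. The work goes in short steps, Python scripts to look and compute and a shell command to move; the robot and the scene stay as the last step left them, time stands still between calls to the robot, and variables do not carry over. Pictures are saved under pics/ and viewed, and the job is handed in when it is done.

```bash
ls; mkdir -p pics
cat > h.py <<'E'
import numpy as np, cv2
from scipy.spatial.transform import Rotation as R
from rig import robot, optics
def cam(n,save=None):
    c=optics.camera(n)
    if save: cv2.imwrite('pics/'+save+'.png',cv2.cvtColor(c['img'],cv2.COLOR_RGB2BGR))
    return c
def pose(c):
    a=np.array(c['attitude'])
    M=R.from_quat(a).as_matrix() if a.size==4 else a
    return np.array(c['position']),M
def ray(c,u,v):
    K=np.array(c['camera_matrix']);p,M=pose(c)
    d=np.array([(u-K[0,2])/K[0,0],-(v-K[1,2])/K[1,1],-1.0])
    return p,M@d
def onz(c,u,v,z):
    p,d=ray(c,u,v); return p+d*(z-p[2])/d[2]
def cloud(c):
    K=np.array(c['camera_matrix']);p,M=pose(c);D=c['depth']
    v,u=np.mgrid[:D.shape[0],:D.shape[1]]
    P=np.stack([(u-K[0,2])/K[0,0]*D,-(v-K[1,2])/K[1,1]*D,-D],-1)
    W=P@M.T+p; W[D==0]=np.nan
    return W
def proj(c,P):
    K=np.array(c['camera_matrix']);p,M=pose(c)
    q=M.T@(np.array(P)-p); return K[0,0]*q[0]/-q[2]+K[0,2],K[1,1]*-q[1]/-q[2]+K[1,2]
E
python3 - <<'E'
from h import *
for n in('side','top','wrist'):
    c=cam(n,n+'0');print(n,c['position'],c['attitude'],c['camera_matrix'],c.keys())
print(robot.get_obs())
E
```

```text
pics
side [ 0.3382962  -0.50145185  0.74168794] [ 0.34695781 -0.07057051 -0.20573003  0.91231313] [[351.70676327   0.         258.39320442]
 [  0.         351.70676327 198.78797846]
 [  0.           0.           1.        ]] dict_keys(['img', 'depth', 'camera_matrix', 'position', 'attitude'])
top [0.37769205 0.01862763 1.30480343] [ 0.06050651 -0.05451273 -0.69597443  0.71343319] [[411.29436214   0.         257.13497399]
 [  0.         411.29436214 195.03128627]
 [  0.           0.           1.        ]] dict_keys(['img', 'depth', 'camera_matrix', 'position', 'attitude'])
wrist [ 0.30532535 -0.54954065  0.3824584 ] [-0.11596935  0.07908173 -0.55307577  0.82122127] [[343.13237485   0.         258.72418398]
 [  0.         343.13237485 193.57318425]
 [  0.           0.           1.        ]] dict_keys(['img', 'depth', 'camera_matrix', 'position', 'attitude'])
{'time': 0.15, 'q': array([-1.36449303e+00,  5.28284397e-01,  1.43360204e+00, -2.12709849e-05,
        1.18141654e+00, -1.78498284e-01]), 'joint_velocities': array([-0.00141355, -0.00165038, -0.00287733, -0.00021963, -0.00039424,
       -0.00029785]), 'joint_torque': array([ 9.99246295e-04, -4.40429485e+01, -1.76843619e+01,  6.33566338e-02,
        5.52634208e-02, -9.82101142e-05]), 'position': array([ 0.23451435, -0.57872346,  0.22177881]), 'tool_rot': array([ 9.81546862e-01,  1.91219836e-01, -2.17234735e-05, -8.54942524e-04]), 'ft_force': array([-0.00126851, -0.18231418, -0.68034893]), 'moment': array([-0.00806941, -0.0180579 , -0.01734468]), 'grip_width': 0.08716938739183798}
```

View pics/side0.png

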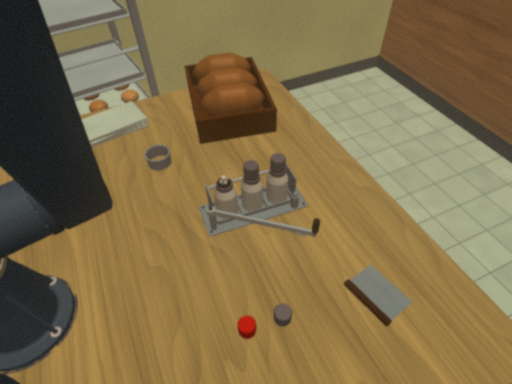

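View pics/top0.png

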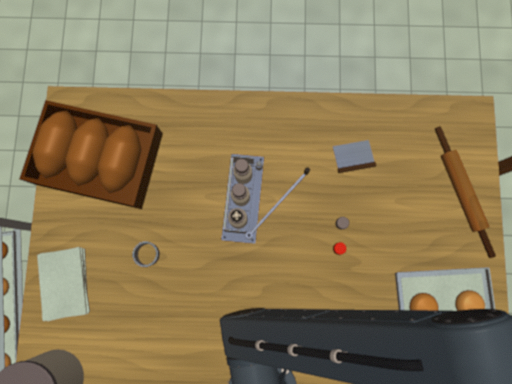

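View pics/wrist0.png

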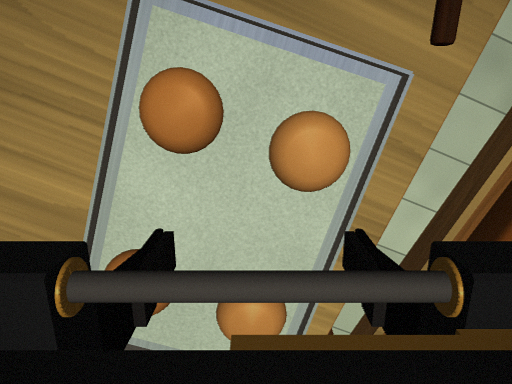

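The top view shows the bare bottle at about (237,216), the hinge (249,235), the knob (306,171), the grey cap (342,223) and the red look-alike (340,248). Next I'll measure them.

Run:
```python
from h import *
t=cam('top');s=cam('side')
for n,c in(('top',t),('side',s)):
    im=c['img'];W=cloud(c)
    x0,y0,x1,y1=(215,145,385,265) if n=='top' else (190,140,330,350)
    cr=cv2.resize(im[y0:y1,x0:x1],None,fx=4.5 if n=='top' else 2.8,fy=4.5 if n=='top' else 2.8,interpolation=cv2.INTER_CUBIC)
    cv2.imwrite(f'pics/{n}crop.png',cv2.cvtColor(cr,cv2.COLOR_RGB2BGR))
def show(c,l):
    W=cloud(c)
    for u,v,z in l: print((u,v),'ray@z',z,onz(c,u,v,z).round(4),'depth',W[v,u].round(4))
show(t,[(306,171,.122),(249,235,.082),(237,216,.142),(240,192,.154),(242,167,.154),(342,223,.034),(340,248,.034)])
show(s,[(317,223,.122),(283,309,.034),(247,321,.034),(224,182,.142),(252,168,.154),(279,160,.154)])
# cap mask: dark grey pixels
for c,n in((t,'top'),(s,'side')):
    W=cloud(c)
    m=(W[...,2]>.027)&(W[...,2]<.042)&(abs(W[...,0]-.5)<.5)
    hsv=cv2.cvtColor(c['img'],cv2.COLOR_RGB2HSV)
    k,l,st,ce=cv2.connectedComponentsWithStats(m.astype('uint8'))
    for i in range(1,k):
        if st[i,4]>15: 
            q=W[l==i]; print(n,ce[i].round(1),st[i],np.median(q,0).round(4),onz(c,*ce[i],.034).round(4),c['img'][l==i].mean(0).round())
```

```text
(306, 171) ray@z 0.122 [ 0.647  -0.1107  0.122 ] depth [ 0.6469 -0.1107  0.1222]
(249, 235) ray@z 0.082 [0.4578 0.0527 0.082 ] depth [0.4573 0.0525 0.0894]
(237, 216) ray@z 0.142 [0.5068 0.0866 0.142 ] depth [0.507  0.0867 0.1407]
(240, 192) ray@z 0.154 [0.5742 0.0797 0.154 ] depth [0.5744 0.0798 0.1526]
(242, 167) ray@z 0.154 [0.647  0.0763 0.154 ] depth [0.6467 0.0762 0.1554]
(342, 223) ray@z 0.034 [ 0.5051 -0.2325  0.034 ] depth [ 0.5051 -0.2326  0.0334]
(340, 248) ray@z 0.034 [ 0.4281 -0.2258  0.034 ] depth [ 0.4284 -0.2269  0.028 ]
(317, 223) ray@z 0.122 [ 0.6492 -0.123   0.122 ] depth [ 0.6501 -0.1218  0.1201]
(283, 309) ray@z 0.034 [ 0.5102 -0.2333  0.034 ] depth [ 0.5103 -0.2331  0.0335]
(247, 321) ray@z 0.034 [ 0.4314 -0.2243  0.034 ] depth [ 0.4313 -0.2246  0.0348]
(224, 182) ray@z 0.142 [0.5045 0.0659 0.142 ] depth [0.5077 0.0768 0.1306]
(252, 168) ray@z 0.154 [0.5795 0.069  0.154 ] depth [0.5792 0.0682 0.1548]
(279, 160) ray@z 0.154 [0.6513 0.0658 0.154 ] depth [0.6517 0.0665 0.1533]
top [ 82.2 116.5] [ 71 114  23   6  28] [0.8302 0.6058 0.034 ] [0.8307 0.6055 0.034 ] [47
[... 2829 characters left out ...]
] [0.5203 0.0618 0.0371] [0.5204 0.0653 0.034 ] [110.  99.  82.]
side [212.8 222.5] [210 220   6   5  19] [0.4564 0.0461 0.033 ] [0.4564 0.0466 0.034 ] [87. 79. 69.]
side [ 45.6 280.3] [ 41 276  10   9  43] [0.0601 0.055  0.0349] [0.0598 0.0561 0.034 ] [42. 43. 42.]
side [ 50.6 307.5] [ 45 289  10  34 131] [ 0.0675 -0.0214  0.0344] [ 0.0657 -0.018   0.034 ] [39. 41. 41.]
side [282.6 312.1] [274 303  18  19 269] [ 0.5063 -0.239   0.0343] [ 0.5062 -0.2388  0.034 ] [103.  89.  78.]
side [246.4 324.2] [237 315  19  20 286] [ 0.4276 -0.2304  0.0342] [ 0.4276 -0.23    0.034 ] [170.  36.  19.]
side [ 33.7 334.8] [ 16 325  40  22 187] [ 0.0303 -0.0662  0.0343] [ 0.0307 -0.0651  0.034 ] [42. 45. 46.]
```

```bash
ls -la pics
```

```text
total 1468
drwxr-xr-x 2 agent agent   4096 Dec  7 14:46 .
drwxr-xr-x 3 agent agent   4096 Dec  7 14:45 ..
-rw-r--r-- 1 agent agent 300081 Dec  7 14:45 side0.png
-rw-r--r-- 1 agent agent 236336 Dec  7 14:46 sidecrop.png
-rw-r--r-- 1 agent agent 277304 Dec  7 14:45 top0.png
-rw-r--r-- 1 agent agent 336579 Dec  7 14:46 topcrop.png
-rw-r--r-- 1 agent agent 333530 Dec  7 14:45 wrist0.png
```

View pics/topcrop.png

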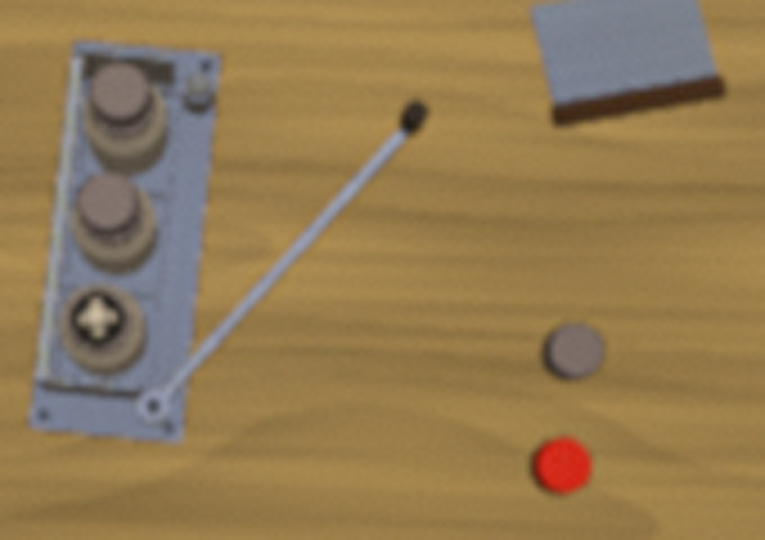

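View pics/sidecrop.png

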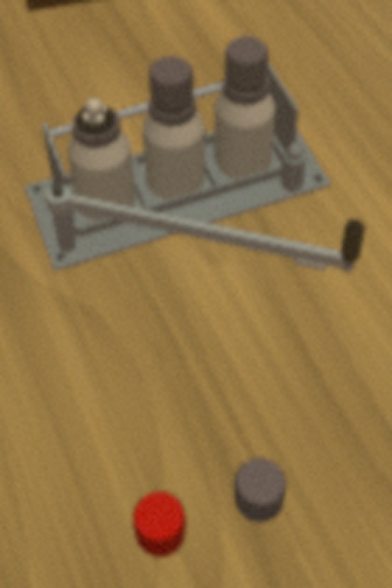

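The zoomed crops confirm the layout. The bare bottle is in the bay nearest the hinge, and the keeper is open towards −y, with its knob at about top pixel (307,171). I'll refine the knob, spout and bar next.

```bash
cat >> h.py <<'E'
def go(T,yaw,o=None):
    "print tool-frame turn (az) then shift (mm) after turn, to TCP target T with tool x at yaw, tool down"
    o=o or robot.get_obs(); Rm=R.from_quat(o['tool_rot']).as_matrix()
    Rt=np.array([[np.cos(yaw),np.sin(yaw),0],[np.sin(yaw),-np.cos(yaw),0],[0,0,-1.]])
    rv=R.from_matrix(Rm.T@Rt).as_rotvec()
    d=(np.array(T)-o['position'])*1000
    print('turn tool',rv.round(4),'shift after turn',(Rt.T@d).round(1),'shift before turn',(Rm.T@d).round(1),'t',o['time'])
E
python3 - <<'E'
from h import *
for n in('top','side'):
    c=cam(n);W=cloud(c);v=c['img'].max(2)
    reg=lambda x0,x1,y0,y1,z0,z1:(W[...,0]>x0)&(W[...,0]<x1)&(W[...,1]>y0)&(W[...,1]<y1)&(W[...,2]>z0)&(W[...,2]<z1)
    m=reg(.62,.68,-.15,-.09,.117,.127)
    q=W[m];print(n,'knob',m.sum(),q.mean(0).round(4),q.min(0).round(4),q.max(0).round(4))
    m=reg(.47,.62,-.09,.05,.076,.088)
    q=W[m];a=cv2.fitLine(q[:,:2].astype('f4'),cv2.DIST_HUBER,0,.01,.01).ravel();print('bar',m.sum(),a,np.arctan2(a[1],a[0]))
    m=reg(.42,.55,.0,.12,.128,.150)
    q=W[m];print('spout',m.sum(),q.mean(0).round(4),q.min(0).round(4),q.max(0).round(4))
    for x in(.57,.645):
        m=reg(x-.03,x+.035,.03,.11,.149,.16);q=W[m];print('cap',m.sum(),q.mean(0).round(4),q.min(0).round(4),q.max(0).round(4))
    m=reg(.43,.48,.03,.075,.084,.095);q=W[m];print('hinge top',m.sum(),q.mean(0).round(4))
    m=reg(.45,.75,.08,.14,.078,.086);q=W[m]
    if len(q)>5: a=cv2.fitLine(q[:,:2].astype('f4'),cv2.DIST_HUBER,0,.01,.01).ravel();print('rail',m.sum(),a)
go([.65,-.115,.16],-.717)
E
```

```text
top knob 24 [ 0.6502 -0.1145  0.1215] [ 0.644  -0.1226  0.1175] [ 0.6563 -0.1077  0.1247]
bar 156 [ 0.75556517 -0.6550735   0.54224086 -0.02126773] -0.71427995
spout 33 [0.5095 0.0888 0.1366] [0.5014 0.0787 0.1282] [0.5196 0.099  0.1442]
cap 134 [0.5806 0.0828 0.1528] [0.5627 0.0656 0.1491] [0.5979 0.1003 0.1599]
cap 133 [0.6526 0.0782 0.1527] [0.6356 0.0592 0.1491] [0.6716 0.0969 0.1576]
hinge top 22 [0.4602 0.0562 0.0887]
rail 224 [ 0.99828976 -0.05845952  0.56146693  0.11933668]
side knob 37 [ 0.6511 -0.1172  0.1216] [ 0.6444 -0.1238  0.1173] [ 0.6589 -0.1097  0.1239]
bar 300 [ 0.75377184 -0.6571362   0.5704431  -0.04823091] -0.71701306
spout 47 [0.5096 0.0843 0.1357] [0.5005 0.0768 0.1281] [0.5208 0.095  0.144 ]
cap 145 [0.5812 0.0801 0.1533] [0.5627 0.0625 0.1492] [0.6006 0.0988 0.1564]
cap 133 [0.6527 0.0749 0.1534] [0.6348 0.0582 0.1492] [0.6729 0.0956 0.1561]
hinge top 38 [0.4595 0.0545 0.0891]
rail 124 [ 0.9994669  -0.03264916  0.535102    0.11793409]
turn tool [-5.0000e-04  2.0000e-04  1.1018e+00] shift after turn [   8.2 -622.8   62.3] shift before turn [ 559.3 -274.2   62.5] t 0.35
```

```bash
python3 -m inch '[{"az":0.1377,"gripper":40},{"az":0.1377},{"az":0.1377},{"az":0.1377},{"az":0.1377},{"az":0.1377},{"az":0.1377},{"az":0.1377}]' 20 && python3 -m inch '[{"dy":-45},{"dy":-45},{"dy":-45},{"dy":-45},{"dy":-45},{"dy":-45},{"dy":-45},{"dy":-45}]' && python3 -m inch '[{"dy":-45},{"dy":-45},{"dy":-45},{"dy":-45},{"dy":-45},{"dy":-20},{"dy":0}]'; python3 -c "
from h import *
go([.6505,-.116,.16],-.717);print(robot.get_obs()['grip_width'],robot.get_obs()['position'],robot.get_obs()['q'])"
```

```text
turn tool [-5.0000e-04  2.0000e-04  1.1018e+00] shift after turn [   9.2 -622.4   62.3] shift before turn [ 559.3 -273.1   62.5] t 0.35
0.08693320659297227 [ 0.2345733  -0.57912554  0.22228958] [-1.36453437e+00  5.27787389e-01  1.43295739e+00 -1.86059527e-05
  1.18137051e+00 -1.78492075e-01]invalid input
```

```bash
python3 -m inch '[{"ax":0,"ay":0,"az":0.1377,"dx":0,"dy":0,"dz":0,"gripper":40},{"ax":0,"ay":0,"az":0.1377,"dx":0,"dy":0,"dz":0,"gripper":40}]' 20
```

```text
time: 0.55
position: [0.2346, -0.5792, 0.2225]
tool_rot: [0.999, 0.052, -0.0, -0.0]
ft_force: [0.0, 0.7, 0.1]
grip_width: 0.078
```

```bash
python3 -m inch '[{"ax":0,"ay":0,"az":0.1377,"dx":0,"dy":0,"dz":0,"gripper":40},{"ax":0,"ay":0,"az":0.1377,"dx":0,"dy":0,"dz":0,"gripper":40},{"ax":0,"ay":0,"az":0.1377,"dx":0,"dy":0,"dz":0,"gripper":40},{"ax":0,"ay":0,"az":0.1377,"dx":0,"dy":0,"dz":0,"gripper":40},{"ax":0,"ay":0,"az":0.1377,"dx":0,"dy":0,"dz":0,"gripper":40},{"ax":0,"ay":0,"az":0.1377,"dx":0,"dy":0,"dz":0,"gripper":40}]' && python3 -m inch '[{"ax":0,"ay":0,"az":0,"dx":0,"dy":-45,"dz":0,"gripper":40},{"ax":0,"ay":0,"az":0,"dx":0,"dy":-45,"dz":0,"gripper":40},{"ax":0,"ay":0,"az":0,"dx":0,"dy":-45,"dz":0,"gripper":40},{"ax":0,"ay":0,"az":0,"dx":0,"dy":-45,"dz":0,"gripper":40},{"ax":0,"ay":0,"az":0,"dx":0,"dy":-45,"dz":0,"gripper":40},{"ax":0,"ay":0,"az":0,"dx":0,"dy":-45,"dz":0,"gripper":40},{"ax":0,"ay":0,"az":0,"dx":0,"dy":-45,"dz":0,"gripper":40},{"ax":0,"ay":0,"az":0,"dx":0,"dy":-45,"dz":0,"gripper":40}]' && python3 -m inch '[{"ax":0,"ay":0,"az":0,"dx":0,"dy":-45,"dz":0,"gripper":40},{"ax":0,"ay":0,"az":0,"dx":0,"dy":-45,"dz":0,"gripper":40},{"ax":0,"ay":0,"az":0,"dx":0,"dy":-45,"dz":0,"gripper":40},{"ax":0,"ay":0,"az":0,"dx":0,"dy":-45,"dz":0,"gripper":40},{"ax":0,"ay":0,"az":0,"dx":0,"dy":-45,"dz":0,"gripper":40},{"ax":0,"ay":0,"az":0,"dx":0,"dy":-30,"dz":0,"gripper":40},{"ax":0,"ay":0,"az":0,"dx":0,"dy":0,"dz":0,"gripper":40}]'; python3 -c "
from h import *
go([.6505,-.116,.16],-.717);print(robot.get_obs()['grip_width'],robot.get_obs()['position'],robot.get_obs()['q'])
c=cam('wrist','w1')"
```

```text
time: 1.15
position: [0.2346, -0.5792, 0.2225]
tool_rot: [0.935, -0.353, -0.0, -0.0]
ft_force: [0.4, -0.2, 0.2]
grip_width: 0.0365
time: 1.95
position: [0.4722, -0.3064, 0.2228]
tool_rot: [0.936, -0.351, 0.0, 0.0]
ft_force: [1.4, -0.0, 0.2]
grip_width: 0.0346
time: 2.65
position: [0.641, -0.112, 0.2224]
tool_rot: [0.937, -0.348, 0.001, -0.001]
ft_force: [0.1, -0.3, 0.2]
grip_width: 0.0351
turn tool [-0.0019 -0.0009  0.0052] shift after turn [ 9.8 -3.2 62.4] shift before turn [ 9.7 -3.  62.5] t 2.65
0.03505102536300272 [ 0.64102563 -0.11198629  0.22244828] [-3.45044896e-01  5.62323067e-01  1.36534521e+00  1.51711471e-03
  1.21239409e+00  1.93703416e+00]
```

View pics/w1.png

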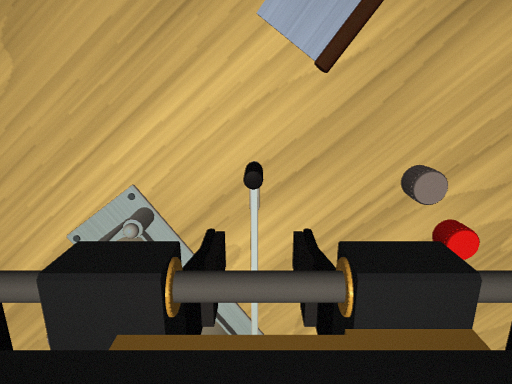

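The wrist view shows the knob at about (254,170), midway between the fingers, with the bar running away from it. I'll straddle it.

```bash
python3 -m inch '[{"ax":0,"ay":0,"az":0,"dx":10,"dy":-3,"dz":30,"gripper":40},{"ax":0,"ay":0,"az":0,"dx":0,"dy":0,"dz":30,"gripper":40},{"ax":0,"ay":0,"az":0,"dx":0,"dy":0,"dz":30,"gripper":40},{"ax":0,"ay":0,"az":0,"dx":0,"dy":0,"dz":20,"gripper":40},{"ax":0,"ay":0,"az":0,"dx":0,"dy":0,"dz":13,"gripper":40},{"ax":0,"ay":0,"az":0,"dx":0,"dy":0,"dz":0,"gripper":40}]'
python3 - <<'E'
from h import *
h=np.array([.4600,.0555]);o=robot.get_obs();p=o['position'][:2]
print(o['position'],o['ft_force'])
Rm=R.from_quat(o['tool_rot']).as_matrix();y0=np.arctan2(Rm[1,0],Rm[0,0]);print(y0)
# arc: row steps of yaw .06, chord in tool axes
E
```

```text
time: 3.3
position: [0.6462, -0.1205, 0.0976]
tool_rot: [0.936, -0.351, -0.002, 0.0]
ft_force: [1.1, -0.5, -0.2]
grip_width: 0.0346
[ 0.64623902 -0.12051763  0.09760727] [ 1.09148589 -0.49757052 -0.18818421]
-0.7181074593699225
```

```bash
python3 -m inch '[{"ax":0,"ay":0,"az":-0.06,"dx":-0.5,"dy":-15.4,"dz":0,"gripper":40},{"ax":0,"ay":0,"az":-0.06,"dx":-0.5,"dy":-15.4,"dz":0,"gripper":40},{"ax":0,"ay":0,"az":-0.06,"dx":-0.5,"dy":-15.4,"dz":0,"gripper":40},{"ax":0,"ay":0,"az":-0.06,"dx":-0.5,"dy":-15.4,"dz":0,"gripper":40},{"ax":0,"ay":0,"az":-0.06,"dx":-0.5,"dy":-15.4,"dz":0,"gripper":40},{"ax":0,"ay":0,"az":-0.06,"dx":-0.5,"dy":-15.4,"dz":0,"gripper":40},{"ax":0,"ay":0,"az":-0.06,"dx":-0.5,"dy":-15.4,"dz":0,"gripper":40},{"ax":0,"ay":0,"az":0,"dx":0,"dy":0,"dz":0,"gripper":40}]'
python3 - <<'E'
from h import *
c=cam('wrist','w2');cam('side','s2');o=robot.get_obs();p=o['position'][:2]-np.array([.46,.0555]);print(o['position'],np.arctan2(p[1],p[0]),np.hypot(*p))
E
```

```text
time: 4.1
position: [0.7012, -0.0249, 0.1014]
tool_rot: [0.989, -0.147, 0.002, -0.0]
ft_force: [0.7, -0.9, -0.2]
grip_width: 0.0349
[ 0.70030804 -0.02666144  0.10074739] -0.3294410713300934 0.2539654652482575
```

View pics/w2.png

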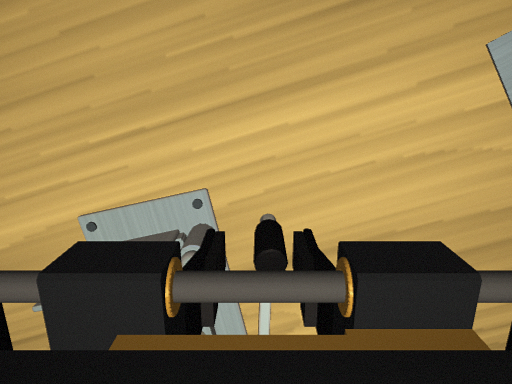

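View pics/s2.png

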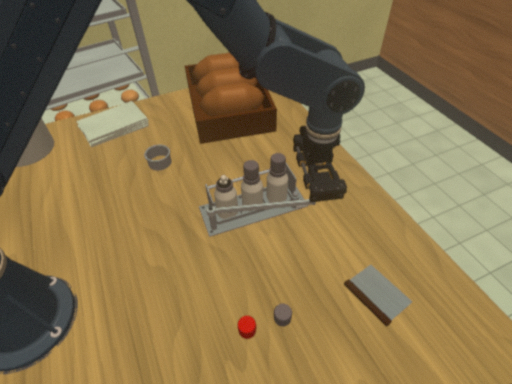

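The knob at (268,225) is between the fingers and moving with the right one; the bar is about 0.3 rad from shut. Continuing.

```bash
python3 -m inch '[{"ax":0,"ay":0,"az":-0.06,"dx":-0.5,"dy":-15.4,"dz":0,"gripper":40},{"ax":0,"ay":0,"az":-0.06,"dx":-0.5,"dy":-15.4,"dz":1,"gripper":40},{"ax":0,"ay":0,"az":-0.05,"dx":-0.4,"dy":-12,"dz":1,"gripper":40},{"ax":0,"ay":0,"az":-0.03,"dx":-0.2,"dy":-8,"dz":0,"gripper":40},{"ax":0,"ay":0,"az":0,"dx":0,"dy":0,"dz":0,"gripper":40}]'
python3 - <<'E'
from h import *
o=robot.get_obs();p=o['position'][:2]-np.array([.46,.0555]);print(o['position'],np.arctan2(p[1],p[0]),np.hypot(*p),o['ft_force'])
E
python3 -m inch '[{"ax":0,"ay":0,"az":0,"dx":0,"dy":-4,"dz":0,"gripper":40},{"ax":0,"ay":0,"az":0,"dx":0,"dy":-4,"dz":0,"gripper":40},{"ax":0,"ay":0,"az":0,"dx":0,"dy":0,"dz":0,"gripper":40}]'
python3 - <<'E'
from h import *
o=robot.get_obs();p=o['position'][:2]-np.array([.46,.0555]);print(o['position'],np.arctan2(p[1],p[0]),np.hypot(*p),o['ft_force'])
E
```

```text
time: 4.7
position: [0.7095, 0.0238, 0.0979]
tool_rot: [0.999, -0.048, 0.0, -0.0]
ft_force: [1.1, -0.5, 1.0]
grip_width: 0.0349
[0.70953685 0.02378955 0.09789103] -0.12639973754872388 0.2515436221173362 [ 1.05796405 -0.53123612  0.96324179]
time: 5.0
position: [0.7103, 0.0285, 0.0978]
tool_rot: [0.999, -0.049, -0.0, 0.002]
ft_force: [-0.7, -6.0, 0.6]
grip_width: 0.035
[0.71029541 0.028461   0.09784455] -0.10761102064857961 0.2517516627492166 [-0.6544668  -5.97688246  0.58001872]
```

```bash
python3 -m inch '[{"ax":0,"ay":0,"az":0,"dx":0,"dy":-5,"dz":0,"gripper":40},{"ax":0,"ay":0,"az":0,"dx":0,"dy":-5,"dz":0,"gripper":40},{"ax":0,"ay":0,"az":0,"dx":0,"dy":0,"dz":0,"gripper":40}]'; python3 -m inch '[{"ax":0,"ay":0,"az":0,"dx":0,"dy":-5,"dz":0,"gripper":40},{"ax":0,"ay":0,"az":0,"dx":0,"dy":0,"dz":0,"gripper":40}]'
python3 - <<'E'
from h import *
o=robot.get_obs();p=o['position'][:2]-np.array([.46,.0555]);print(o['position'],np.arctan2(p[1],p[0]),np.hypot(*p),o['ft_force'])
E
```

```text
time: 5.3
position: [0.7115, 0.0409, 0.0978]
tool_rot: [0.999, -0.049, 0.0, -0.0]
ft_force: [-0.6, -0.4, -0.2]
grip_width: 0.0346
time: 5.5
position: [0.7115, 0.043, 0.0975]
tool_rot: [0.999, -0.048, -0.0, 0.003]
ft_force: [-0.0, -7.9, 1.6]
grip_width: 0.0349
[0.71151572 0.04304682 0.09746513] -0.04947214531725229 0.25182382104308726 [-0.02804873 -7.92799573  1.6412145 ]
```

```bash
python3 -m inch '[{"ax":0,"ay":0,"az":0,"dx":0,"dy":-4,"dz":0,"gripper":40},{"ax":0,"ay":0,"az":0,"dx":0,"dy":0,"dz":0,"gripper":40}]'
python3 - <<'E'
from h import *
o=robot.get_obs();p=o['position'][:2]-np.array([.46,.0555]);print(o['position'],np.arctan2(p[1],p[0]),np.hypot(*p),o['ft_force'])
c=cam('top','t3');W=cloud(c);m=(W[...,0]>.48)&(W[...,0]<.68)&(W[...,1]>-.03)&(W[...,1]<.06)&(W[...,2]>.076)&(W[...,2]<.088)
q=W[m];a=cv2.fitLine(q[:,:2].astype('f4'),cv2.DIST_HUBER,0,.01,.01).ravel();print(m.sum(),a)
cv2.imwrite('pics/t3c.png',cv2.cvtColor(cv2.resize(c['img'][130:270,200:400],None,fx=4,fy=4),cv2.COLOR_RGB2BGR));cam('wrist','w3')
E
```

```text
time: 5.7
position: [0.7116, 0.0433, 0.0974]
tool_rot: [0.999, -0.048, -0.001, 0.006]
ft_force: [-1.8, -17.0, 0.7]
grip_width: 0.0346
[0.7115517  0.04325117 0.09737959] -0.04865467904037926 0.25184973739636 [ -1.75049101 -17.00891152   0.68492279]Traceback (most recent call last):
  File "<stdin>", line 4, in <module>
cv2.error: OpenCV(4.12.0) /io/opencv/modules/imgproc/src/linefit.cpp:50: error: (-215:Assertion failed) count > 0 in function 'fitLine2D_wods'
```

A 4 mm push barely moved the bar and raised the force to 17 N, so it's against its stop. Backing off and lifting.

```bash
python3 -m inch '[{"ax":0,"ay":0,"az":0,"dx":0,"dy":7,"dz":0,"gripper":40},{"ax":0,"ay":0,"az":0,"dx":0,"dy":8,"dz":0,"gripper":40},{"ax":0,"ay":0,"az":0,"dx":0,"dy":0,"dz":-10,"gripper":40},{"ax":0,"ay":0,"az":0,"dx":0,"dy":0,"dz":-40,"gripper":40},{"ax":0,"ay":0,"az":0,"dx":0,"dy":0,"dz":-45,"gripper":100},{"ax":0,"ay":0,"az":0,"dx":0,"dy":0,"dz":-30,"gripper":100},{"ax":0,"ay":0,"az":0,"dx":0,"dy":0,"dz":0,"gripper":100}]'
python3 - <<'E'
from h import *
c=cam('side','s4');cv2.imwrite('pics/s4c.png',cv2.cvtColor(cv2.resize(c['img'][140:340,180:340],None,fx=3,fy=3),cv2.COLOR_RGB2BGR))
W=cloud(c)
m=(W[...,0]>.49)&(W[...,0]<.68)&(W[...,1]>-.03)&(W[...,1]<.06)&(W[...,2]>.078)&(W[...,2]<.086)
q=W[m];print(m.sum())
a=cv2.fitLine(q[:,:2].astype('f4'),cv2.DIST_HUBER,0,.01,.01).ravel();print(a,np.arctan2(a[1],a[0]))
m=(W[...,0]>.68)&(W[...,0]<.75)&(W[...,1]>-.02)&(W[...,1]<.06)&(W[...,2]>.117)&(W[...,2]<.127)
q=W[m];print(q.mean(0))
go([.506,-.237,.15],-.065)
E
```

```text
time: 6.45
position: [0.7146, 0.0365, 0.2303]
tool_rot: [0.999, -0.048, 0.007, -0.0]
ft_force: [0.1, -0.8, 1.0]
grip_width: 0.0517
296
[ 0.9968362  -0.07948357  0.57347393  0.0438593 ] -0.0795675
[0.71287665 0.03174374 0.12111275]
turn tool [-0.0006 -0.0078 -0.0309] shift after turn [-188.5  286.4   77. ] shift before turn [-180.2  292.1   75.4] t 6.5
```

View pics/s4c.png

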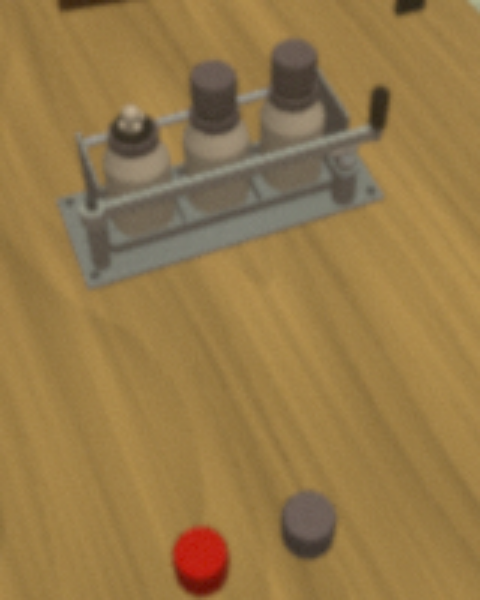

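The side view shows the bar across all three bottles with its free end over the catch post. Its fitted angle of −0.080 matches the bottle row's −0.077. Now to the cap.

```bash
python3 -m inch '[{"ax":0,"ay":0,"az":0,"dx":-22.5,"dy":36.5,"dz":0,"gripper":100},{"ax":0,"ay":0,"az":0,"dx":-22.5,"dy":36.5,"dz":0,"gripper":100},{"ax":0,"ay":0,"az":0,"dx":-22.5,"dy":36.5,"dz":0,"gripper":100},{"ax":0,"ay":0,"az":0,"dx":-22.5,"dy":36.5,"dz":10,"gripper":100},{"ax":0,"ay":0,"az":0,"dx":-22.5,"dy":36.5,"dz":20,"gripper":100},{"ax":0,"ay":0,"az":0,"dx":-22.5,"dy":36.5,"dz":20,"gripper":100},{"ax":0,"ay":0,"az":0,"dx":-22.5,"dy":36.5,"dz":20,"gripper":100},{"ax":0,"ay":0,"az":0,"dx":-22.5,"dy":36.5,"dz":5,"gripper":100}]';python3 -m inch '[{"ax":0,"ay":0,"az":0,"dx":0,"dy":0,"dz":0,"gripper":100},{"ax":0,"ay":0,"az":0,"dx":0,"dy":0,"dz":0,"gripper":100}]'
python3 - <<'E'
from h import *
c=cam('wrist','w5');W=cloud(c)
m=(W[...,2]>.028)&(W[...,2]<.04)&(np.hypot(W[...,0]-.506,W[...,1]+.237)<.03)
q=W[m];print(m.sum(),q.mean(0),q.min(0),q.max(0))
go([.506,-.237,.012],-.09)
print(robot.get_obs()['position'])
E
```

```text
time: 7.3
position: [0.5002, -0.2366, 0.1444]
tool_rot: [0.999, -0.048, -0.003, -0.002]
ft_force: [0.4, -0.1, 0.3]
grip_width: 0.0868
time: 7.5
position: [0.5025, -0.2374, 0.1465]
tool_rot: [0.999, -0.05, -0.001, -0.001]
ft_force: [0.8, -0.8, -0.0]
grip_width: 0.0872
1619 [ 0.50922449 -0.23622874  0.03225618] [ 0.48930101 -0.25511876  0.02800191] [ 0.52783293 -0.21701681  0.03494353]
turn tool [-0.0014  0.0008 -0.0074] shift after turn [ 2.70e+00 -1.00e-01  1.35e+02] shift before turn [  2.8   0.  135. ] t 7.55
[ 0.50331604 -0.23688016  0.14701041]
```

View pics/w5.png

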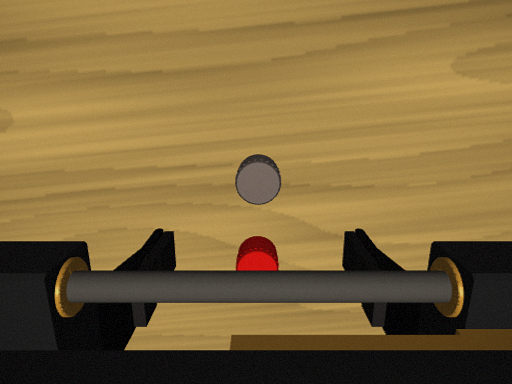

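The wrist view shows the cap at (258,182), centred between the jaws. The red look-alike at (257,262) is outside the finger path because the jaws open along y. Descending to grasp.

```bash
python3 -m inch '[{"ax":0,"ay":0,"az":0,"dx":3.7,"dy":-0.4,"dz":30,"gripper":100},{"ax":0,"ay":0,"az":0,"dx":0,"dy":0,"dz":35,"gripper":100},{"ax":0,"ay":0,"az":0,"dx":0,"dy":0,"dz":35,"gripper":100},{"ax":0,"ay":0,"az":0,"dx":0,"dy":0,"dz":20,"gripper":100},{"ax":0,"ay":0,"az":0,"dx":0,"dy":0,"dz":12,"gripper":100},{"ax":0,"ay":0,"az":0,"dx":0,"dy":0,"dz":6,"gripper":100},{"ax":0,"ay":0,"az":0,"dx":0,"dy":0,"dz":0,"gripper":100},{"ax":0,"ay":0,"az":0,"dx":0,"dy":0,"dz":0,"gripper":100}]'
```

```text
time: 8.35
position: [0.508, -0.2377, 0.0105]
tool_rot: [0.999, -0.048, 0.001, 0.001]
ft_force: [0.4, 0.0, 0.1]
grip_width: 0.087
```

```bash
python3 -m inch '[{"ax":0,"ay":0,"az":0,"dx":-0.5,"dy":0,"dz":2,"gripper":20},{"ax":0,"ay":0,"az":0,"dx":0,"dy":0,"dz":0,"gripper":20},{"ax":0,"ay":0,"az":0,"dx":0,"dy":0,"dz":0,"gripper":20},{"ax":0,"ay":0,"az":0,"dx":0,"dy":0,"dz":0,"gripper":20},{"ax":0,"ay":0,"az":0,"dx":0,"dy":0,"dz":0,"gripper":20},{"ax":0,"ay":0,"az":0,"dx":0,"dy":0,"dz":0,"gripper":20}]' 50; python3 -c "
from h import *
o=robot.get_obs();print(o['position'],o['ft_force'],o['grip_width'])
go([.507,-.2365,.25],-.09)"
```

```text
time: 8.95
position: [0.5066, -0.2376, 0.0076]
tool_rot: [0.999, -0.048, 0.0, 0.0]
ft_force: [0.3, -0.7, 0.0]
grip_width: 0.047
[ 0.50659242 -0.23761108  0.00761368] [ 0.34338764 -0.74291538  0.01405891] 0.04696490497640252
turn tool [ 0.     -0.     -0.0069] shift after turn [   0.3   -1.1 -242.4] shift before turn [   0.3   -1.1 -242.4] t 8.95
```

```bash
python3 -m inch '[{"ax":0,"ay":0,"az":0,"dx":0,"dy":0,"dz":0,"gripper":20},{"ax":0,"ay":0,"az":0,"dx":0,"dy":0,"dz":0,"gripper":20},{"ax":0,"ay":0,"az":0,"dx":0,"dy":0,"dz":0,"gripper":20},{"ax":0,"ay":0,"az":0,"dx":0,"dy":0,"dz":0,"gripper":20}]' 50; python3 -m inch '[{"ax":0,"ay":0,"az":0,"dx":0,"dy":0,"dz":-20,"gripper":20},{"ax":0,"ay":0,"az":0,"dx":0,"dy":0,"dz":-45,"gripper":20},{"ax":0,"ay":0,"az":0,"dx":0,"dy":0,"dz":-45,"gripper":20},{"ax":0,"ay":0,"az":0,"dx":0,"dy":0,"dz":-45,"gripper":20},{"ax":0,"ay":0,"az":0,"dx":0,"dy":0,"dz":-45,"gripper":20},{"ax":0,"ay":0,"az":0,"dx":0,"dy":0,"dz":-20,"gripper":20},{"ax":0,"ay":0,"az":0,"dx":0,"dy":0,"dz":0,"gripper":20}]'; python3 -c "
from h import *
c=cam('side','s6');cam('wrist','w6');W=cloud(c)
o=robot.get_obs();print(o['position'],o['ft_force'],o['grip_width'])
go([.5095,.0865,.22],-.08)"
```

```text
time: 9.35
position: [0.5066, -0.2376, 0.0075]
tool_rot: [0.999, -0.048, -0.0, 0.0]
ft_force: [-0.4, 0.1, 1.1]
grip_width: 0.0373
time: 10.05
position: [0.5085, -0.2388, 0.2313]
tool_rot: [0.999, -0.048, 0.004, 0.002]
ft_force: [-0.3, -0.8, -0.7]
grip_width: 0.0373
[ 0.50610484 -0.23714843  0.22714917] [-0.19664675 -0.25188707 -1.17849274] 0.03739679631107678
turn tool [-0.0003  0.0006 -0.0167] shift after turn [ -22.5 -322.9    7.1] shift before turn [ -27.9 -322.5    7.3] t 10.15
```

View pics/s6.png

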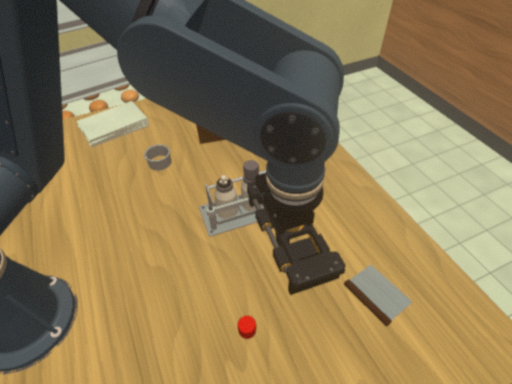

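View pics/w6.png

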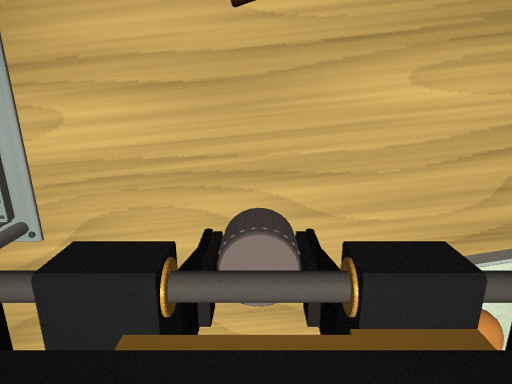

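The cap is held squarely at (259,260) in the wrist view and gone from the bench. I'll go to a viewing spot short of the spout.

```bash
python3 -m inch '[{"ax":0,"ay":0,"az":0,"dx":-12,"dy":-40,"dz":0,"gripper":20},{"ax":0,"ay":0,"az":0,"dx":-12,"dy":-40,"dz":0,"gripper":20},{"ax":0,"ay":0,"az":0,"dx":-12,"dy":-40,"dz":0,"gripper":20},{"ax":0,"ay":0,"az":0,"dx":-12,"dy":-40,"dz":0,"gripper":20},{"ax":0,"ay":0,"az":0,"dx":-12,"dy":-40,"dz":0,"gripper":20},{"ax":0,"ay":0,"az":-0.015,"dx":-12,"dy":-40,"dz":0,"gripper":20},{"ax":0,"ay":0,"az":0,"dx":-12,"dy":-40,"dz":0,"gripper":20},{"ax":0,"ay":0,"az":0,"dx":-12,"dy":-40,"dz":0,"gripper":20}]';python3 -m inch '[{"ax":0,"ay":0,"az":0,"dx":0,"dy":0,"dz":0,"gripper":20},{"ax":0,"ay":0,"az":0,"dx":0,"dy":0,"dz":0,"gripper":20},{"ax":0,"ay":0,"az":0,"dx":0,"dy":0,"dz":0,"gripper":20},{"ax":0,"ay":0,"az":0,"dx":0,"dy":0,"dz":0,"gripper":20}]'
python3 - <<'E'
from h import *
c=cam('wrist','w7');W=cloud(c);o=robot.get_obs();print(o['position'])
T=(W-o['position'])@R.from_quat(o['tool_rot']).as_matrix()*1000
for n,(b,z0,z1) in dict(cap=(np.hypot(T[...,0],T[...,1])<28,-30,-23)).items():
    m=b&(T[...,2]>z0)&(T[...,2]<z1);q=T[m];print(n,m.sum(),q.mean(0),np.percentile(q,[1,99],axis=0))
m=(W[...,2]>.128)&(W[...,2]<.15)&(np.hypot(W[...,0]-.5095,W[...,1]-.0865)<.025)
q=W[m];print('spout',m.sum(),q.mean(0),q.min(0),q.max(0))
top=W[m&(W[...,2]>.1395)];print('top',len(top),top.mean(0))
m=(W[...,2]>.113)&(W[...,2]<.1225)&(np.hypot(W[...,0]-.5095,W[...,1]-.0865)<.028)
q=W[m];print('seal/collar',m.sum(),q.mean(0),q.min(0),q.max(0))
go([.5095,.0865,.22],-.08)
E
```

```text
time: 10.95
position: [0.4386, 0.0915, 0.2254]
tool_rot: [0.999, -0.041, -0.003, -0.0]
ft_force: [0.3, 0.8, 0.0]
grip_width: 0.0375
time: 11.35
position: [0.441, 0.0888, 0.227]
tool_rot: [0.999, -0.042, -0.001, 0.0]
ft_force: [0.3, -0.2, 0.4]
grip_width: 0.0373
[0.44110429 0.08875691 0.22714932]
cap 3073 [  9.05275716  -0.57784905 -24.85423765] [[-15.37672805 -24.60238966 -29.16179687]
 [ 19.39268332  24.04435117 -23.09582339]]
spout 464 [0.51128648 0.08884159 0.13664026] [0.50036103 0.07811661 0.12800965] [0.5219862 0.1003682 0.141739 ]
top 91 [0.51112737 0.08920403 0.14028637]
seal/collar 1729 [0.51181618 0.08894887 0.11721071] [0.49000691 0.06806205 0.11303362] [0.53232425 0.10967873 0.12101949]
turn tool [ 0.0002  0.0006 -0.004 ] shift after turn [68.4 -3.2  7.1] shift before turn [68.3 -3.5  7.1] t 11.4
```

View pics/w7.png

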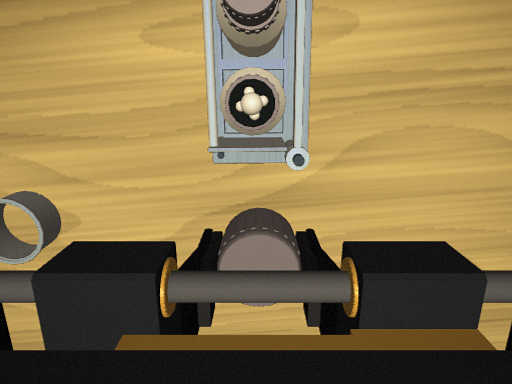

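The wrist view shows the spout with its four-segment bead at (251,103), and the cap centred in the jaws. Now above the spout.

```bash
python3 -m inch '[{"ax":0,"ay":0,"az":0,"dx":25,"dy":-2.2,"dz":0,"gripper":20},{"ax":0,"ay":0,"az":0,"dx":25,"dy":-2,"dz":0,"gripper":20},{"ax":0,"ay":0,"az":0,"dx":19.5,"dy":-1,"dz":5,"gripper":20},{"ax":0,"ay":0,"az":0,"dx":0,"dy":0,"dz":30,"gripper":20},{"ax":0,"ay":0,"az":0,"dx":0,"dy":0,"dz":25,"gripper":20},{"ax":0,"ay":0,"az":0,"dx":0,"dy":0,"dz":5,"gripper":20},{"ax":0,"ay":0,"az":0,"dx":0,"dy":0,"dz":0,"gripper":20},{"ax":0,"ay":0,"az":0,"dx":0,"dy":0,"dz":0,"gripper":20}]' 60;python3 -m inch '[{"ax":0,"ay":0,"az":0,"dx":0,"dy":0,"dz":0,"gripper":20},{"ax":0,"ay":0,"az":0,"dx":0,"dy":0,"dz":0,"gripper":20}]'
python3 - <<'E'
from h import *
for n in('side','top'):
    c=cam(n);x,y=map(int,proj(c,[.51,.088,.15]))
    cv2.imwrite(f'pics/{n}8.png',cv2.cvtColor(cv2.resize(c['img'][max(0,y-60):y+60,max(0,x-75):x+75],None,fx=4,fy=4),cv2.COLOR_RGB2BGR))
o=robot.get_obs();print(o['position'],o['ft_force']);go([.5108,.0882,.15],-.08)
E
```

```text
time: 12.2
position: [0.5114, 0.0889, 0.1634]
tool_rot: [0.999, -0.041, 0.001, 0.0]
ft_force: [1.2, 1.0, 0.1]
grip_width: 0.0371
time: 12.4
position: [0.5112, 0.0894, 0.1637]
tool_rot: [0.999, -0.041, 0.001, -0.0]
ft_force: [0.5, 0.9, 0.3]
grip_width: 0.0369
[0.51086651 0.08952502 0.16336661] [-0.69965081  0.21413082 -0.13932531]
turn tool [-0.0001 -0.0017 -0.0016] shift after turn [ 0.   1.3 13.4] shift before turn [ 0.   1.3 13.4] t 12.5
```

View pics/side8.png

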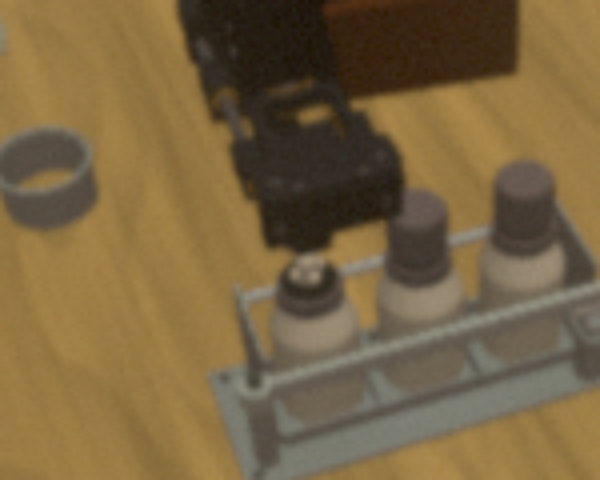

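View pics/top8.png

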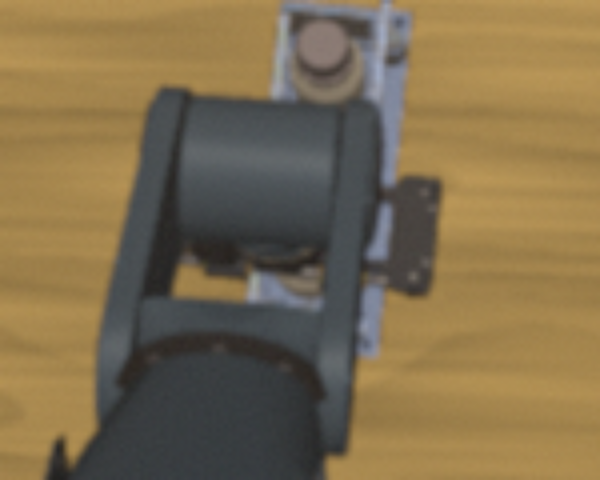

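The side view shows the cap and fingers directly above the spout at (307,270), clear of the neighbouring cap. Lowering towards the bead and watching the force.

```bash
python3 -m inch '[{"ax":0,"ay":0,"az":0,"dx":0,"dy":1.2,"dz":8,"gripper":20},{"ax":0,"ay":0,"az":0,"dx":0,"dy":0,"dz":6,"gripper":20},{"ax":0,"ay":0,"az":0,"dx":0,"dy":0,"dz":5,"gripper":20},{"ax":0,"ay":0,"az":0,"dx":0,"dy":0,"dz":4,"gripper":20},{"ax":0,"ay":0,"az":0,"dx":0,"dy":0,"dz":0,"gripper":20},{"ax":0,"ay":0,"az":0,"dx":0,"dy":0,"dz":0,"gripper":20}]'; python3 -m inch '[{"ax":0,"ay":0,"az":0,"dx":0,"dy":0,"dz":3,"gripper":20},{"ax":0,"ay":0,"az":0,"dx":0,"dy":0,"dz":0,"gripper":20}]'; python3 -m inch '[{"ax":0,"ay":0,"az":0,"dx":0,"dy":0,"dz":2,"gripper":20},{"ax":0,"ay":0,"az":0,"dx":0,"dy":0,"dz":0,"gripper":20}]'
```

```text
time: 13.1
position: [0.5103, 0.0883, 0.1393]
tool_rot: [0.999, -0.041, -0.0, 0.0]
ft_force: [-0.1, -0.4, 0.0]
grip_width: 0.0372
time: 13.3
position: [0.5103, 0.0883, 0.1364]
tool_rot: [0.999, -0.041, -0.0, -0.0]
ft_force: [-0.0, -0.6, -0.2]
grip_width: 0.0373
time: 13.5
position: [0.5101, 0.0884, 0.135]
tool_rot: [0.999, -0.041, -0.0, -0.0]
ft_force: [-1.6, 0.2, 4.7]
grip_width: 0.0369
```

Bead contact came at TCP z ≈ 0.135, as predicted (0.1355). Pressing on.

```bash
for i in 1 2 3; do python3 -m inch '[{"ax":0,"ay":0,"az":0,"dx":0,"dy":0,"dz":1.5,"gripper":20},{"ax":0,"ay":0,"az":0,"dx":0,"dy":0,"dz":0,"gripper":20}]' | egrep 'posi|force|width'; done
```

```text
position: [0.5105, 0.0884, 0.1344]
ft_force: [-2.2, 0.2, 11.4]
grip_width: 0.0373
position: [0.5103, 0.0884, 0.1326]
ft_force: [-1.4, 0.1, 6.7]
grip_width: 0.0373
position: [0.5097, 0.0883, 0.1295]
ft_force: [-0.0, -0.1, -5.4]
grip_width: 0.0374
```

The force peaked at 11.4 N and then dropped below zero, so the bead has snapped past. Now pressing onto the seal.

```bash
for i in 1 2 3; do python3 -m inch '[{"ax":0,"ay":0,"az":0,"dx":0,"dy":0,"dz":1.5,"gripper":20},{"ax":0,"ay":0,"az":0,"dx":0,"dy":0,"dz":0,"gripper":20},{"ax":0,"ay":0,"az":0,"dx":0,"dy":0,"dz":0,"gripper":20}]' | egrep 'posi|force|width'; done
```

```text
position: [0.51, 0.0883, 0.128]
ft_force: [-0.3, 0.2, -4.6]
grip_width: 0.0371
position: [0.5105, 0.0882, 0.1274]
ft_force: [-0.2, -0.9, -0.1]
grip_width: 0.0372
position: [0.5106, 0.0881, 0.1263]
ft_force: [-1.2, -0.9, 5.5]
grip_width: 0.0373
```

```bash
for i in 1 2 3 4; do python3 -m inch '[{"ax":0,"ay":0,"az":0,"dx":0,"dy":0,"dz":1.5,"gripper":20},{"ax":0,"ay":0,"az":0,"dx":0,"dy":0,"dz":0,"gripper":20},{"ax":0,"ay":0,"az":0,"dx":0,"dy":0,"dz":0,"gripper":20}]' | egrep 'posi|force|width'; done
```

```text
position: [0.5108, 0.0882, 0.1255]
ft_force: [-3.0, -1.2, 10.4]
grip_width: 0.0372
position: [0.511, 0.0881, 0.125]
ft_force: [-4.1, -0.7, 16.4]
grip_width: 0.037
position: [0.5115, 0.0882, 0.1249]
ft_force: [-6.1, -1.0, 26.2]
grip_width: 0.0374
position: [0.512, 0.0882, 0.1248]
ft_force: [-8.1, -0.4, 35.3]
grip_width: 0.0371
```

The seal is fully compressed (2.5 mm of travel, then stiff). I'll ease to about 22 N, trim the sideways load and check.

```bash
python3 -m inch '[{"ax":0,"ay":0,"az":0,"dx":-1,"dy":0,"dz":-1,"gripper":20},{"ax":0,"ay":0,"az":0,"dx":-0.5,"dy":0,"dz":-1,"gripper":20},{"ax":0,"ay":0,"az":0,"dx":0,"dy":0,"dz":0,"gripper":20},{"ax":0,"ay":0,"az":0,"dx":0,"dy":0,"dz":0,"gripper":20},{"ax":0,"ay":0,"az":0,"dx":0,"dy":0,"dz":0,"gripper":20},{"ax":0,"ay":0,"az":0,"dx":0,"dy":0,"dz":0,"gripper":20}]'
python3 - <<'E'
from h import *
c=cam('side');x,y=map(int,proj(c,[.58,.06,.12]))
cv2.imwrite('pics/s9.png',cv2.cvtColor(cv2.resize(c['img'][y-80:y+80,x-100:x+100],None,fx=3.5,fy=3.5),cv2.COLOR_RGB2BGR))
W=cloud(c)
m=(W[...,0]>.60)&(W[...,0]<.68)&(W[...,1]>-.03)&(W[...,1]<.06)&(W[...,2]>.078)&(W[...,2]<.086);q=W[m]
if len(q)>20: a=cv2.fitLine(q[:,:2].astype('f4'),cv2.DIST_HUBER,0,.01,.01).ravel();print(len(q),a)
m=(W[...,0]>.68)&(W[...,0]<.75)&(W[...,1]>-.02)&(W[...,1]<.06)&(W[...,2]>.117)&(W[...,2]<.127);print('knob',W[m].mean(0))
o=robot.get_obs();print(o['position'],o['ft_force'],o['grip_width'],o['time'])
E
```

```text
time: 16.8
position: [0.5106, 0.0882, 0.1248]
tool_rot: [0.999, -0.041, 0.003, 0.0]
ft_force: [-5.2, -0.4, 21.8]
grip_width: 0.0375
125 [ 0.99934316 -0.03623955  0.64705133  0.03981686]
knob [0.71320566 0.03171293 0.12116669]
[0.51058893 0.08813152 0.1248536 ] [-3.74514303 -1.68557086 21.4306649 ] 0.037228993989604234 16.85
```

View pics/s9.png

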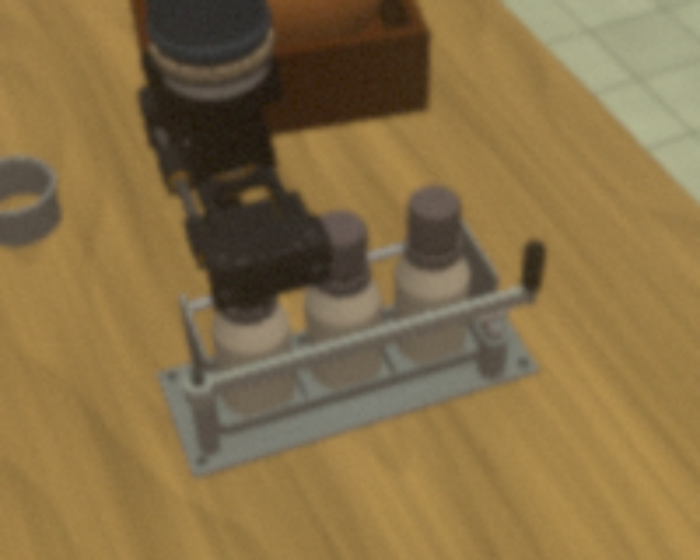

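The side view shows the keeper still shut with its knob at (534,265), and the cap down on the bottle under the fingers. Both capped bottles are upright in their bays, and the push is steady at about 21 N, so I'm handing in.

```bash
python3 -c "
from h import *
print(robot.hand_in())
print(robot.get_obs()['ft_force'])"
```

```text
the job is handed in; nothing more can be done
None
the job is handed in; nothing more can be done
```

The rack is closed up and I handed the job in at about 17 s, still pressing the cap down at about 21 N. No verdict was reported.

- **Keeper:** I swung it shut by the knob. Resistance rose to about 6 N at the catch and fell away as it clicked, then a push met a firm stop at 17 N. Before I picked up the cap, the bar's angle matched the bottle row (-0.080 against -0.077 rad). At the end, its knob was still within 1 mm of that position.
- **Cap:** I took the grey cap and lowered it onto the bare bottle's spout. It met the bead at the expected height, peaked at about 11 N and snapped past. It then squeezed the seal about 2.5 mm, its full travel.

**Checks that were off or incomplete:**
- The push briefly reached 35 N before I eased it, and about 4 N of sideways load remained.
- A second bar-angle fit at the end gave -0.036 rad, but from a short piece of the bar with the arm in the way, so I trusted the knob position.
- One attempt to photograph the shut bar from above failed because no bar points were found in that picture, so I checked it from the side instead.
- The force reading after hand-in was refused.

The last side picture showed both capped bottles upright in their bays and the cutter in place. The scraper was not in that final view, and I never moved near it.

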